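# Clamp the sample jar and unscrew its tight lid

### The arm

A 7-joint arm with a two-finger parallel gripper is mounted at the origin on a cart in front of the work surface, level with it; the furniture and walls round the work are solid. World frame = base frame: x ahead of the robot, y to its left, z up, the work surface at z = 0. Lengths are in m, angles in rad, forces in N, time in s.
With the tool pointing down it reaches from about 0.35 to 0.9 m from the base axis. Payload 19.9 kg.
Tool frame: the origin (TCP) lies between the finger pads; the fingertips stand 19 mm ahead of it and the grasp point (between the pads) is the TCP; z points along the fingers, y is the line along which they close (so a half turn about z gives the same grasp; the last joint's range is limited). The gripper opens to 94 mm and grips with 3 to 60 N. Pads are 16 mm wide; open, the fingers measure 119 mm over their backs; the gripper's body (75 mm by 177 mm) begins 78 mm behind the grasp point.
Start: joints at [-1.347, 0.417, -0.01, 1.614, 0.005, 1.111, -0.053], TCP at [0.164, 0.603, 0.224] pointing down, gripper open.
Joint ranges: [-2.81, 2.81], [-0.39, 2.02], [-1.27, 1.25], [0.06, 2.57], [-1.19, 4.33], [0.19, 2], [-2.82, 2.82]. Speed limits (rad/s): [1.89, 1.89, 2.39, 2.39, 3.01, 3.01, 3.01].

### API

Orientations are given as a 3x3 rotation matrix whose columns are the frame's x, y, z axes.
In Python, from rig import robot gives the robot as it stands. Calls block until the motion is done:
- robot.move_ptp(position, orientation): joint-space move of the TCP to a pose.
- robot.move_linear(position, velocity=0.15, frame=None, threshold=None): straight line of the TCP; frame=None keeps the orientation; velocity is the mean speed in m/s. With threshold (N) it stops when the force on the tool has changed by that much, and returns True; else False.
- robot.goto_joints(angles): joint-space move.
- robot.gripper_to(opening): finger opening in m; the grip force is fixed at half the most; returns when the fingers have stopped.
- robot.pause(seconds).
- robot.ik(position, orientation): joint angles nearest the present ones, or None.
- robot.get_state(): the state.
- robot.grab_frame(name): name is "scene" or "top"; returns the picture (420x560x3 uint8, red, green, blue); there is no depth.
- robot.camera_info(name): a dict with "fx", "fy", "cx", "cy" (pixels), "rvec" (rotation vector, rad) and "tvec" (3), from world to camera coordinates, as OpenCV has them. Camera axes: x right, y down, z forward; pixel columns grow to the right and rows downward; lengths in m; the calibration is good to about 2 mm. A picture is of the moment at which its call begins. camera_info takes no time and is no camera call.
A pose or a line that the arm cannot do raises robot.PlanningError and nothing moves.
- robot.sign_off(): hands the job in; it is judged then, once.
The state is a dict: "time": time; "qpos": joint angles; "joint_vel": joint speeds; "effort": joint torques, N m; "ee_pos": TCP position; "tool_rot": TCP orientation; "force": force on the tool from outside, world axes, zero at the start; "moment": the same for the moment, N m; "opening": finger opening in m; "grasp_force": force on a finger pad.
Only numpy, scipy, OpenCV 4.12 (cv2) and the standard library are available. Lean on these libraries where they do the work, as an engineer would, in place of code of your own. Each camera call takes 0.05 s, during which the arm holds its last target. There are 200 camera calls.

### The job

The glass sample jar stands loose in the open jar clamp. Swing the clamp's lever shut, all the way round into its catch, so that the jar is braced; then unscrew the tight lid (anticlockwise from above) only until it comes off its thread, without dragging the jar round, and lift it straight off. Finish still holding the lid in the gripper, level and still, about 2 to 3 cm clear above the jar's mouth, and leave the clamp shut and the other things on the bench alone.

Things in the scene. Friction and masses are not known exactly. Their poses are not given: they have to be found in the camera images.
- clamp: Jar clamp bolted to the bench: aluminium base plate 190 x 110 x 10 mm, fixed V jaw, sliding jaw and cam lever, 76 mm high. Origin on the bench below the middle of the jar's place; z up. It squeezes along its x axis: V jaw on the +x side, sliding jaw and lever on the -x side. The jar stands on the plate, 10 mm above the bench.
- clamp_lever (a joint): Cam lever of the clamp, on a vertical axis through lever_hinge. 0 = open, lever along the clamp's -x; grows anticlockwise from above; 1.60 rad = end stop in the catch, lever along the clamp's -y. Starts between 0 and 0.4. Stiffens from 0.65 (up to about 4 N at the handle), passes dead centre at 1.36, then stays in the catch by itself.
- lever_hinge (a point): Point on the vertical pivot axis of the cam lever, at the lever's mid height, 64 mm above the bench; 85 mm from the clamp's origin along its -x. Elsewhere on the bench: a tall filter column on legs stands at the left, about x = 0.55, y = 0.6 m, close to where the arm starts, and a sprayer, a jug and a flask with funnel stand behind the clamp.
- lever_grip (a point): Point inside the lever's black handle, 80 mm from the pivot, 64 mm above the bench. The handle is 16 mm wide, 56 to 72 mm above the bench, and reaches from 48 to 108 mm from the pivot. Beside it, at the closed end, only the catch post stands, 38 to 53 mm from the pivot, up to 72 mm above the bench.
- jar: Round clear glass jar with rock chips, 64 mm in diameter, 106 mm high, about 0.3 kg, loose. Origin at the centre of its underside; z up along its axis. Starts upright in the clamp about 1 mm from the V jaw, turned any way; closing the lever pushes it about 1 mm and then holds it with about 80 N.
- jar_rim (a point): Centre of the jar's mouth, 106 mm above the jar's underside (116 mm above the bench). Neck 44 mm in diameter, with three thread lands. The lid turns anticlockwise (from above) and rises 2.5 mm until its lugs come free at 55 degrees (0.96 rad); from there to 90 degrees it lifts straight off; at 90 degrees the lugs butt against the next lands.
- jar_scale (a point): Point on the outer wall of the jar, 32 mm out from its axis along its x axis and 40 mm up, on the printed white scale; it shows whether the jar has turned.
- lid: Plain round steel lug lid, 60 mm in diameter, 16 mm high, 0.08 kg. Origin at the centre of its open underside; z up. Screwed on, its underside is 11.5 mm below the jar's rim (104.5 mm above the bench), its flat top 120.5 mm above the bench, its x axis along the jar's. A springy liner presses on the rim with about 18 N: it takes about 0.5 N m to turn.
- petri: Clear petri dish, 90 mm in diameter, 14 mm high, loose on the bench beside the clamp; bystander. Origin at its underside.
- bottle: Small white plastic bottle with a ribbed white cap, 32 mm in diameter, 70 mm high, standing loose beside the clamp; bystander. Origin at its underside.
- beaker: Glass beaker, 63 mm in diameter, 70 mm high, standing loose at the right; bystander. Origin at its underside.
Mind the look-alikes: they are no part of the job. Leave any orange or pink look-alike of the lid alone.

How it is judged:
By the outcome, as a careful person would: the job done as asked, in the order asked, and still so for the second after the job is handed in, while the arm keeps its last pose, push and grip.
It also fails if it takes over 51 s, if anything falls off the work surface, if the arm or the gripper's body presses on something with over 40 N, if the wrist force passes 120 N, or if a joint passes its speed limit or range.

## Working session

There is one attempt and no reset: what is moved stays moved. The work goes in short steps, each a Python script; the robot and the scene stay as the last script left them, time stands still between calls to the robot, and variables do not carry over. Pictures are saved under pics/ and viewed, at most 10 in all, crops included, and the job is handed in when it is done.

```bash
ls; mkdir -p pics; python3 - <<'E'
from rig import robot
import cv2,numpy as np
for n in("scene","top"):
    im=robot.grab_frame(n); cv2.imwrite(f"pics/{n}0.png",im[:,:,::-1]); c=robot.camera_info(n)
    print(n,c); R=cv2.Rodrigues(np.array(c["rvec"]))[0]; print(-R.T@np.array(c["tvec"]))
print(robot.get_state())
E
```

```text
pics
scene {'fx': 392.9144783018757, 'fy': 392.9144783018757, 'cx': 283.94775315060804, 'cy': 208.36762158132882, 'rvec': array([ 1.9968756 , -0.84957368,  0.43183732]), 'tvec': array([-0.43210192,  0.28068062,  0.57190547])}
[ 0.07862783 -0.5499492   0.53286311]
top {'fx': 414.86921150792773, 'fy': 414.86921150792773, 'cx': 280.0761543983971, 'cy': 203.53922373946264, 'rvec': array([ 2.18182249, -2.17334638,  0.09460988]), 'tvec': array([-0.069149  ,  0.58735965,  1.08731362])}
[ 0.49177041 -0.06639544  1.13392123]
{'time': 0.1, 'qpos': array([-1.3465544 ,  0.41791793, -0.01033318,  1.61405196,  0.00467914,
        1.11068438, -0.05300062]), 'joint_vel': array([-0.00039784, -0.00138884, -0.00167146, -0.00283595,  0.00064116,
       -0.00039352, -0.00100833]), 'effort': array([ 1.33169582e-03, -8.52583337e+01,  6.40326161e-01, -4.26693177e+01,
       -4.88634291e-02,  1.64576521e-02,  1.39097901e-04]), 'ee_pos': array([0.16405042, 0.60279007, 0.22391147]), 'tool_rot': array([[-9.64904600e-01,  2.62600578e-01, -2.22334880e-04],
       [ 2.62600667e-01,  9.64904069e-01, -1.01335121e-03],
       [-5.15747825e-05, -1.03617253e-03, -9.99999462e-01]]), 'force': array([0.4405291 , 0.4725369 , 0.63025703]), 'moment': array([0.00445243, 0.0249682 , 0.04361267]), 'grasp_force': 0.0, 'opening': 0.09398381741245075}
```

View pics/scene0.png

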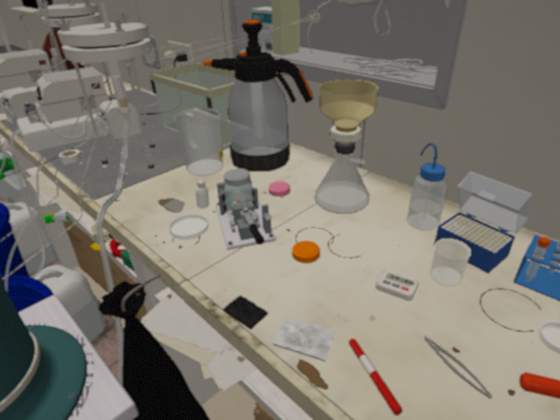

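View pics/top0.png

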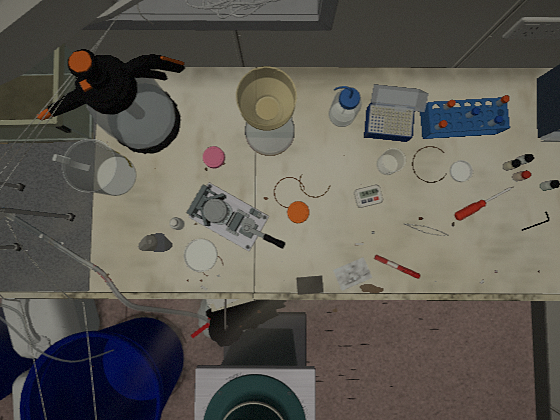

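The clamp with the jar is at about (240,205) in the scene view and (230,215) in the top view, with the lever's black handle at (273,241) in the top view. There are three lid candidates in the top view: the grey steel lid on the jar (213,208), the orange disc (298,212) and the pink disc (213,157). Only the grey one is steel and sits on a jar in the clamp. I'll confirm it in an enlarged crop.

```bash
python3 - <<'E'
import cv2,numpy as np
a=cv2.imread("pics/top0.png")[170:260,170:300]; b=cv2.imread("pics/scene0.png")[160:250,185:285]
f=lambda i,s:cv2.resize(i,None,fx=s,fy=s,interpolation=cv2.INTER_CUBIC)
c=np.zeros((600,800,3),np.uint8); A=f(a,6)[:, :780]
cv2.imwrite("pics/c_top.png",A); cv2.imwrite("pics/c_scene.png",f(b,6))
E
```

```text
(no output)
```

View pics/c_top.png

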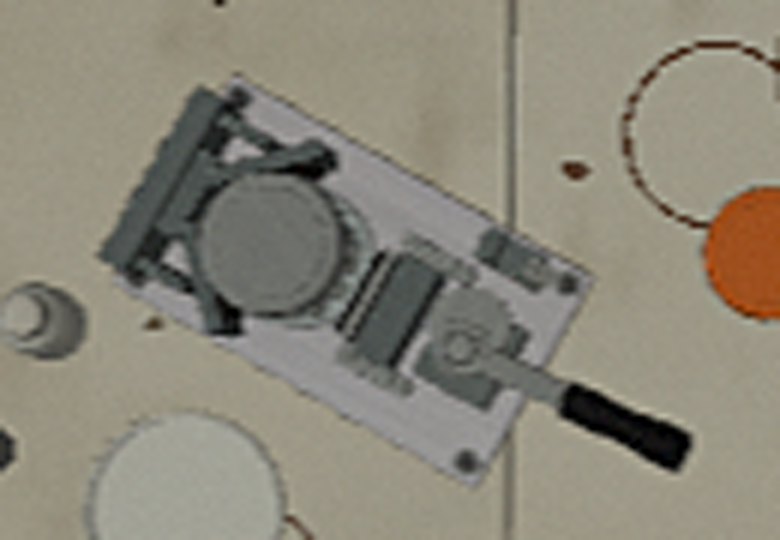

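View pics/c_scene.png

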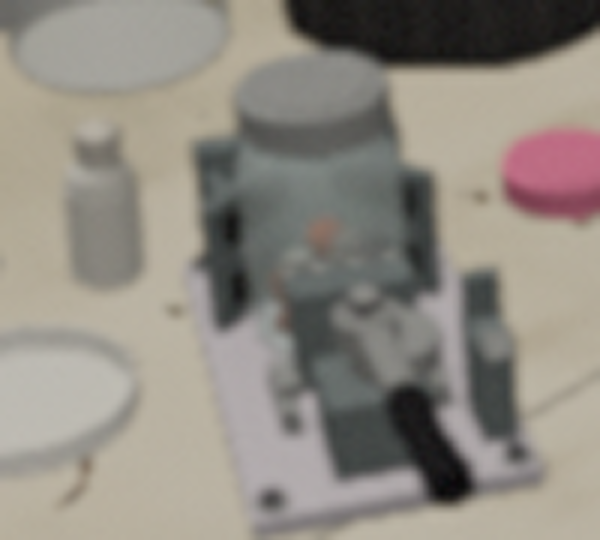

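The crops confirm it: the grey steel lid is on the jar (crop 270,243, so top px 215,210.5). The hinge cap is at top px (246.7,227.5), the black handle at about (274,241) and the catch post at about (256,213). The lever is nearly fully open. Next I measure.

```bash
cat > h.py <<'E'
from rig import robot
import cv2,numpy as np
def cam(n):
    c=robot.camera_info(n); R=cv2.Rodrigues(np.array(c["rvec"]))[0]
    return np.array([[c["fx"],0,c["cx"]],[0,c["fy"],c["cy"]],[0,0,1]]),R,np.array(c["tvec"])
def ray(n,px):
    K,R,t=cam(n); d=R.T@np.linalg.solve(K,[px[0],px[1],1]); return -R.T@t,d/np.linalg.norm(d)
def onz(n,px,z):
    o,d=ray(n,px); return o+d*(z-o[2])/d[2]
def tri(p1,p2):
    (a,u),(b,v)=ray("top",p1),ray("scene",p2)
    s=np.linalg.lstsq(np.c_[u,-v],b-a,rcond=None)[0]; p,q=a+u*s[0],b+v*s[1]
    return (p+q)/2,np.linalg.norm(p-q)
def comp(mask,near):
    n,l,s,c=cv2.connectedComponentsWithStats(mask.astype(np.uint8)); ok=[i for i in range(1,n) if s[i,4]>15]
    i=min(ok,key=lambda i:np.hypot(*(c[i]-near))); return l==i,c[i],s[i,4]
E
python3 - <<'E'
from h import *
T=cv2.imread("pics/top0.png");S=cv2.imread("pics/scene0.png")
mt,ct,at=comp(T.max(2)<45,(274,241)); ms,cs,as_=comp(S.max(2)<55,(257,234))
print("handle",ct,at,cs,as_,tri(ct,cs))
pts=np.argwhere(mt)[:,::-1].astype(np.float32); r=cv2.minAreaRect(pts); print(r)
W=np.array([onz("top",p,.064) for p in pts]); d=np.linalg.svd((W-W.mean(0))[:,:2])[2][0]; print("handle z.064",W.mean(0),d,np.degrees(np.arctan2(d[1],d[0])))
# lilac plate
b,g,rr=[T[...,i].astype(int) for i in range(3)]
m=(b-g>4)&(T.max(2)>110); m[:170]=0;m[260:]=0;m[:,:170]=0;m[:,300:]=0
m=comp(cv2.morphologyEx(m.astype(np.uint8),cv2.MORPH_CLOSE,np.ones((3,3))),(235,225))[0]
p=np.argwhere(m)[:,::-1].astype(np.float32); bx=cv2.boxPoints(cv2.minAreaRect(p)); print(bx)
P=np.array([onz("top",q,.01) for q in bx]); print("plate",P,[np.linalg.norm(P[i]-P[i-1]) for i in range(4)])
# lid in the top view
g=cv2.cvtColor(cv2.resize(T[170:260,170:300],None,fx=6,fy=6,interpolation=cv2.INTER_CUBIC),cv2.COLOR_BGR2GRAY)
c=cv2.HoughCircles(g,cv2.HOUGH_GRADIENT_ALT,1.5,200,param1=100,param2=.6,minRadius=55,maxRadius=85); print(c)
print("lid hand",tri((215.0,210.3),(237.2,175.0)),"hinge",tri((246.6,227.3),(185+363/6,160+297/6)), onz("top",(215,210.3),.1205),onz("top",(246.6,227.3),.075))
E
```

```text
handle [273.88549618 240.61832061] 131 [255.53968254 233.32539683] 126 (array([ 0.48717465, -0.05012959,  0.06511693]), np.float64(0.0037656330431624597))
((273.6000061035156, 240.3000030517578), (21.913463592529297, 6.260990619659424), 26.56505012512207)
handle z.064 [ 0.48862794 -0.05130554  0.064     ] [0.41295024 0.91075359] 65.60970076931908Traceback (most recent call last):
  File "<stdin>", line 10, in <module>
  File "h.py", line 16, in comp
    i=min(ok,key=lambda i:np.hypot(*(c[i]-near))); return l==i,c[i],s[i,4]
ValueError: min() iterable argument is empty
```

```bash
python3 - <<'E'
from h import *
T=cv2.imread("pics/top0.png")
px=lambda x,y:(170+(x-2.5)/6,170+(y-2.5)/6)
A,B,C=[onz("top",px(*q),.01) for q in((236,73),(594,274),(475,488))]
print("corners",A,B,C,np.linalg.norm(A-B),np.linalg.norm(B-C))
u=(A-B)/np.linalg.norm(A-B); v=(B-C)/np.linalg.norm(B-C); print("+x edge deg",np.degrees(np.arctan2(u[1],u[0])),"from short",np.degrees(np.arctan2(v[1],v[0]))+90)
g=cv2.cvtColor(cv2.resize(T[170:260,170:300],None,fx=6,fy=6,interpolation=cv2.INTER_CUBIC),cv2.COLOR_BGR2GRAY)
for p2 in(.6,.4,.2):
  c=cv2.HoughCircles(g,cv2.HOUGH_GRADIENT_ALT,1.5,150,param1=60,param2=p2,minRadius=50,maxRadius=90); print(c)
l=tri(px(270,243),(185+(312-2.5)/6,160+(91-2.5)/6)); h=tri(px(460,344),(185+(363-2.5)/6,160+(296-2.5)/6))
L,H=onz("top",px(270,243),.1205),onz("top",px(460,344),.075)
print("lid",l,L,"hinge",h,H,"lid-hinge",L-H,np.hypot(*(L-H)[:2]),np.degrees(np.arctan2(*(L-H)[[1,0]])))
E
```

```text
corners [0.64792421 0.12771513 0.01      ] [ 0.55694707 -0.03581739  0.01      ] [0.4605853  0.01698109 0.01      ] 0.1871355751882745 0.10987843536897551
+x edge deg 60.91174212915817 from short 61.280814720709515
[[[273.       249.        79.88249 ]
  [273.       249.        61.198315]
  [273.       249.        70.44282 ]]]
[[[273.       249.        80.28478 ]
  [273.       249.        61.208565]
  [273.       249.        70.499306]]]
[[[273.       249.        80.11615 ]
  [273.       249.        61.153923]
  [273.       249.        70.49712 ]]]
lid (array([0.56199694, 0.09448401, 0.11825366]), np.float64(0.0021647782870167034)) [0.56268832 0.09345618 0.1205    ] hinge (array([0.52137988, 0.02039261, 0.07701779]), np.float64(0.004449099169277098)) [0.52317503 0.01916243 0.075     ] lid-hinge [0.03951329 0.07429374 0.0455    ] 0.0841478504150394 61.99362110356304
```

Measured: clamp yaw is about 61.3°, the hinge is at (0.523, 0.0195) and the lid axis at (0.5625, 0.094). The lid top triangulates to 0.118 and the handle to 0.065, which both agree with the text. The lever is at about 0.06 rad. I retract away from the column, then straddle the handle.

```bash
cat >> h.py <<'E'
H=np.array([.523,.0195]); YAW=np.radians(61.3)
def rot(deg):
    c,s=np.cos(np.radians(deg)),np.sin(np.radians(deg)); return np.array([[c,s,0],[s,-c,0],[0,0,-1.]])
def lev(q,r=.083):  # lever angle -> xy, tool yaw deg
    a=YAW+np.pi+q; return H+r*np.array([np.cos(a),np.sin(a)]), np.degrees(a)-180
def st(*k):
    s=robot.get_state(); print("t %.2f"%s["time"],"p",s["ee_pos"].round(4),"F",s["force"].round(1),"M",s["moment"].round(2),"o %.4f g %.1f"%(s["opening"],s["grasp_force"]),*k); return s
E
python3 - <<'E'
from h import *
xy,d=lev(.065)
print(robot.ik([*xy,.066],rot(d)),robot.ik([*lev(1.62)[0],.066],rot(lev(1.62)[1])))
robot.move_linear([.15,.45,.26],velocity=.25); st()
robot.move_ptp([*xy,.16],rot(d)); st()
robot.gripper_to(.038)
print(robot.move_linear([*xy,.067],velocity=.12,threshold=8)); st()
cv2.imwrite("pics/top1.png",cv2.resize(robot.grab_frame("top")[170:280,170:330,::-1],None,fx=5,fy=5))
E
```

```text
[-0.64942557  0.57482136  0.87922988  2.08679184 -0.64300732  0.77317839
  0.19905159] [-0.38198732  0.60851237  0.47718388  1.81385333 -0.3713653   0.808845
  1.40095051]
t 0.88 p [0.15   0.4509 0.2599] F [0.3 1.1 0.9] M [-0.03 -0.03  0.02] o 0.0941 g 0.0
t 3.09 p [ 0.4881 -0.0547  0.16  ] F [ 0.7  0.4 -0.7] M [-0.09  0.07 -0.  ] o 0.0940 g 0.0
False
t 4.99 p [ 0.4883 -0.0559  0.0675] F [ 0.1  0.  -0.3] M [-0.07  0.07  0.01] o 0.0379 g 0.0
```

View pics/top1.png

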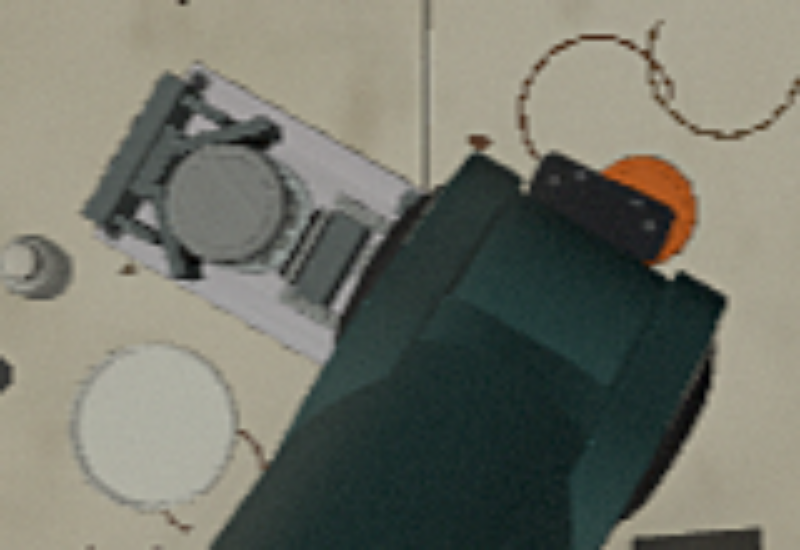

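The gripper came down on the handle with no contact force. The arm covers the lever, the jar and lid at crop (225,205) have not moved, and the bystanders are untouched. Now I close in and sweep.

```bash
python3 - <<'E'
from h import *
robot.gripper_to(.022); st()
for i,q in enumerate(np.linspace(.2,1.4,7)):
    xy,d=lev(q); robot.move_linear([*xy,.067],velocity=.06,frame=rot(d)); st("q %.2f"%q)
for q in(1.5,1.56,1.6,1.63,1.66,1.69):
    xy,d=lev(q); r=robot.move_linear([*xy,.067],velocity=.03,frame=rot(min(d,lev(1.6)[1])),threshold=12); st("q %.2f"%q,r)
    if r: break
E
```

```text
t 5.52 p [ 0.488  -0.0557  0.0671] F [-1.2 -0.2  0.3] M [ 0.01  0.07 -0.04] o 0.0217 g 0.1
t 5.85 p [ 0.4982 -0.0599  0.067 ] F [-0.3 -0.2 -0.6] M [-0.05  0.13 -0.04] o 0.0218 g 0.0 q 0.20
t 6.28 p [ 0.5142 -0.0631  0.0669] F [-0.5  0.7 -0.2] M [-0.09  0.09  0.01] o 0.0220 g 0.0 q 0.40
t 6.70 p [ 0.5307 -0.0632  0.0669] F [ 0.8 -0.6  0.4] M [-0.07  0.06  0.01] o 0.0222 g 0.0 q 0.60
t 7.12 p [ 0.547 -0.06   0.067] F [-0.9  0.7  0.3] M [-0.04  0.05 -0.04] o 0.0220 g 0.0 q 0.80
t 7.55 p [ 0.5625 -0.0536  0.067 ] F [ 0.4 -0.7  0.6] M [-0.05  0.04 -0.  ] o 0.0224 g 0.0 q 1.00
t 7.97 p [ 0.5763 -0.0442  0.067 ] F [-0.7  0.1 -1. ] M [-0.03  0.01 -0.02] o 0.0221 g 0.0 q 1.20
t 8.40 p [ 0.5879 -0.0324  0.067 ] F [-0.7 -0.2  0.2] M [-0.03  0.01 -0.01] o 0.0222 g 0.0 q 1.40
t 8.82 p [ 0.5927 -0.0257  0.067 ] F [-0.1 -1.5 -0. ] M [-0.29  0.17  0.01] o 0.0220 g 0.7 q 1.50 False
t 9.14 p [ 0.5955 -0.021   0.067 ] F [-0.7  0.  -0.5] M [-0.01 -0.01 -0.01] o 0.0219 g 0.0 q 1.56 False
t 9.40 p [ 0.597  -0.0182  0.067 ] F [-0.4 -0.3  0.3] M [-0.17  0.    0.03] o 0.0221 g 0.2 q 1.60 False
t 9.65 p [ 0.5982 -0.0159  0.067 ] F [ 0.2 -2.5  0.2] M [-0.41 -0.11  0.01] o 0.0218 g 0.7 q 1.63 False
t 9.90 p [ 0.5984 -0.0155  0.0669] F [ -3.6 -10.2   3.1] M [-2.48  0.99  0.03] o 0.0220 g 5.7 q 1.66 False
t 10.15 p [ 0.5987 -0.0152  0.0668] F [ -8.7 -19.6   5.5] M [-4.55  2.06  0.05] o 0.0218 g 10.6 q 1.69 False
```

```bash
python3 - <<'E'
from h import *
xy,d=lev(1.61); robot.move_linear([*xy,.067],velocity=.05); st()
robot.gripper_to(.034); st()
print(robot.move_linear([*xy,.17],velocity=.15,threshold=15)); st()
robot.move_linear([.45,-.05,.2],velocity=.25); st()
a=robot.grab_frame("top")[170:270,170:300,::-1];b=robot.grab_frame("scene")[150:250,185:315,::-1]
cv2.imwrite("pics/both2.png",cv2.resize(np.hstack([a,b]),None,fx=3,fy=3,interpolation=cv2.INTER_CUBIC))
E
```

```text
t 10.43 p [ 0.5974 -0.017   0.067 ] F [0.5 0.5 0.6] M [-0.01 -0.03 -0.04] o 0.0224 g 0.0
t 10.86 p [ 0.5974 -0.0173  0.067 ] F [ 0.4 -0.1  0.5] M [-0.01 -0.02 -0.02] o 0.0338 g 0.0
False
t 11.69 p [ 0.5968 -0.0174  0.1692] F [ 0.8 -0.3 -0.7] M [-0.01 -0.05 -0.02] o 0.0339 g 0.0
t 12.46 p [ 0.4509 -0.0496  0.1998] F [-0.  -0.3  0.6] M [-0.06 -0.03 -0.01] o 0.0341 g 0.0
```

View pics/both2.png

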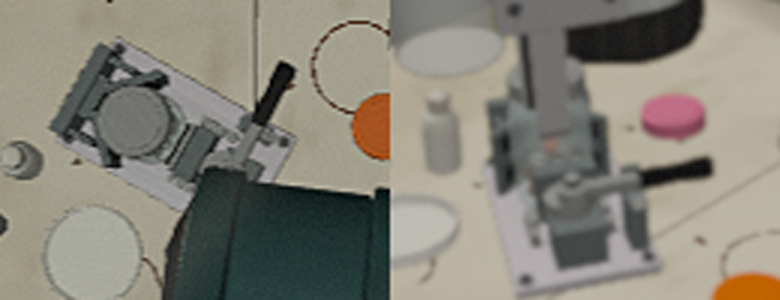

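The lever is in the catch post, with the handle at crop (278,95) on the left, and the jar is still in place. I check the lever angle numerically and re-measure the lid centre.

```bash
python3 - <<'E'
from h import *
T=np.ascontiguousarray(robot.grab_frame("top")[:,:,::-1]); cv2.imwrite("pics/top3.png",T)
m,c,n=comp((T.max(2)<45),(263,201)); 
W=np.array([onz("top",p,.064) for p in np.argwhere(m)[:,::-1]]); d=np.linalg.svd((W-W.mean(0))[:,:2])[2][0]
w=W.mean(0)[:2]-H; print(c,n,"handle",W.mean(0),"svd deg",np.degrees(np.arctan2(d[1],d[0]))%180-180,"from hinge",np.degrees(np.arctan2(w[1],w[0])),np.hypot(*w))
for f in("top0","top3"):
    I=cv2.resize(cv2.imread(f"pics/{f}.png")[170:260,170:300],None,fx=6,fy=6,interpolation=cv2.INTER_CUBIC)
    g=cv2.GaussianBlur(I,(9,9),0)
    for tol in(6,9,12):
        mk=np.zeros((g.shape[0]+2,g.shape[1]+2),np.uint8)
        cv2.floodFill(g.copy(),mk,(268,240),0,(tol,)*3,(tol,)*3,cv2.FLOODFILL_FIXED_RANGE|cv2.FLOODFILL_MASK_ONLY|(255<<8))
        k=cv2.morphologyEx(mk[1:-1,1:-1],cv2.MORPH_OPEN,np.ones((15,15)))
        cs=max(cv2.findContours(k,0,2)[0],key=cv2.contourArea); e=cv2.fitEllipse(cs); q=e[0]
        print(f,tol,np.round(q,1),np.round(e[1],1),onz("top",(170+(q[0]-2.5)/6,170+(q[1]-2.5)/6),.1205).round(4))
E
```

```text
[260.46666667 200.88333333] 120 handle [ 0.59100714 -0.01604173  0.064     ] svd deg -27.319869606021996 from hinge -27.59236349047312 0.0767345160738856
top0 6 [263.8 244.7] [114.1 116.7] [0.562  0.096  0.1205]
top0 9 [264.2 243. ] [121.1 127.7] [0.5627 0.0958 0.1205]
top0 12 [265.9 243.5] [129.2 133.2] [0.5625 0.0951 0.1205]
top3 6 [260.5 243. ] [109.  119.6] [0.5627 0.0973 0.1205]
top3 9 [260.4 242.3] [119.2 124.9] [0.563  0.0974 0.1205]
top3 12 [261. 241.] [126.4 129.9] [0.5635 0.0971 0.1205]
```

Lever direction is −27.4°, against −27.0° expected at 1.60 rad, so it is shut. Next I grip the lid with the fingertips just above the jar shoulder and check the side force to centre.

```bash
python3 - <<'E'
from h import *
L=np.array([.5633,.0952]); z=.1235
print(robot.ik([*L,z],rot(61)),robot.ik([*L,z+.003],rot(136)))
robot.gripper_to(.092)
robot.move_ptp([*L,.19],rot(61)); st()
print(robot.move_linear([*L,z],velocity=.1,threshold=8)); s=st()
f0=s["force"]
robot.gripper_to(.05); s=st()
y=rot(61)[:,1]; print("side N",(s["force"]-f0)@y,"shift mm",(s["ee_pos"]-[*L,z])@y*1e3, y)
E
```

```text
[-0.63388661  0.48782902  0.53090374  1.85304238 -0.31198035  0.88379184
 -0.45981856] [-0.48672066  0.45265918  0.33704991  1.84617271 -0.18972604  0.87405301
  0.74402482]
t 15.20 p [0.5632 0.0948 0.19  ] F [-0.4  0.1 -0.1] M [-0.1   0.11 -0.02] o 0.0922 g 0.0
False
t 16.02 p [0.5636 0.0951 0.124 ] F [ 0.5 -0.1  0.9] M [-0.03  0.1   0.08] o 0.0918 g 0.0
t 16.62 p [0.5631 0.0954 0.1235] F [-2.2  1.3  2. ] M [0.25 0.79 0.02] o 0.0597 g 30.0
side N -3.092525347633697 shift mm -0.21738539153079373 [ 0.87461971 -0.48480962  0.        ]
```

Opening is 59.7 mm, so the lid is gripped and not the jar. It is centred to about 0.2 mm. Now I unscrew in small steps following the thread rise.

```bash
python3 - <<'E'
from h import *
p0=robot.get_state()["ee_pos"].copy(); p0[2]=.1235; np.save("p0.npy",p0)
for a in(6,14,22,30):
    robot.move_ptp(p0+[0,0,.0025*a/55],rot(61+a)); s=st("a",a)
    x=s["tool_rot"][:,0]; print("yaw",np.degrees(np.arctan2(x[1],x[0])).round(2))
E
```

```text
t 16.87 p [0.5633 0.0953 0.1239] F [-0.1  1.3  2.4] M [0.07 0.13 0.3 ] o 0.0597 g 30.0 a 6
yaw 66.86
t 17.12 p [0.5633 0.0953 0.1242] F [0.3 0.3 3.3] M [0.1  0.15 0.23] o 0.0601 g 30.0 a 14
yaw 74.68
t 17.37 p [0.5633 0.0953 0.1246] F [0.4 0.7 3.3] M [0.12 0.05 0.12] o 0.0596 g 30.0 a 22
yaw 82.57
t 17.62 p [0.5632 0.0953 0.1249] F [-0.5  0.5  3.5] M [0.   0.12 0.03] o 0.0597 g 30.0 a 30
yaw 90.53
```

```bash
python3 - <<'E'
from h import *
p0=np.load("p0.npy")
for a in(38,46,54,62,68):
    robot.move_ptp(p0+[0,0,.0025*min(a,55)/55],rot(61+a)); st("a",a)
print("stopped:",robot.move_linear(p0+[0,0,.008],velocity=.02,threshold=6)); st()
E
```

```text
t 17.87 p [0.5631 0.0952 0.1252] F [ 0.3 -0.   2.6] M [-0.04  0.08  0.09] o 0.0595 g 30.0 a 38
t 18.12 p [0.563  0.0952 0.1254] F [-1.  1.  2.] M [-0.11  0.1   0.02] o 0.0599 g 30.0 a 46
t 18.37 p [0.563  0.0952 0.1258] F [ 0.7 -0.3  0.9] M [-0.08 -0.    0.03] o 0.0597 g 30.0 a 54
t 18.62 p [0.5631 0.0952 0.1259] F [-1.1  0.5  0.3] M [-0.04  0.01  0.04] o 0.0595 g 30.0 a 62
t 18.87 p [0.5631 0.0953 0.1259] F [-1.  -0.4 -0.5] M [-0.09  0.02 -0.01] o 0.0595 g 30.0 a 68
stopped: False
t 19.29 p [0.5632 0.0954 0.1317] F [ 0.1  0.2 -0.9] M [-0.05  0.04  0.02] o 0.0601 g 30.0
```

The lid came free with about −0.8 N, which is its own weight. I lift it to 25 mm clear of the mouth and check.

```bash
python3 - <<'E'
from h import *
p0=np.load("p0.npy")
robot.move_linear(p0+[0,0,.0365],velocity=.04); robot.pause(.5); s=st(); print(s["tool_rot"].round(3)[:,2],abs(s["joint_vel"]).max())
a=robot.grab_frame("top")[160:270,160:290,::-1];b=robot.grab_frame("scene")[145:255,185:315,::-1]
cv2.imwrite("pics/both4.png",cv2.resize(np.hstack([a,b]),None,fx=3,fy=3,interpolation=cv2.INTER_CUBIC))
E
```

```text
t 20.66 p [0.5631 0.0953 0.16  ] F [ 0.7  0.2 -0.3] M [-0.07  0.01 -0.05] o 0.0595 g 30.0
[-0. -0. -1.] 0.001939084326957855
```

View pics/both4.png

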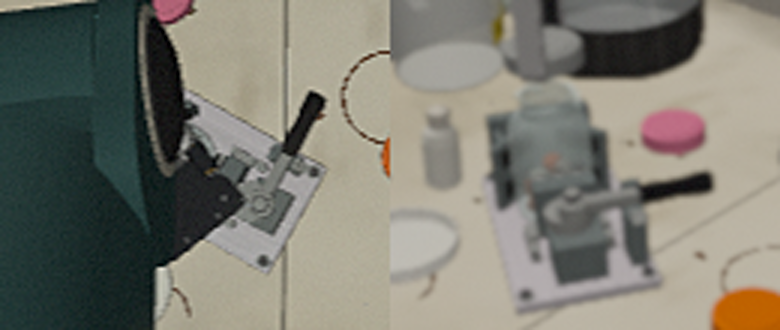

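The scene half shows the lid held level in the gripper at (545,50), above the jar's open mouth at (550,95). The clamp is shut with its lever in the catch at (640,190). The jar, its red mark included, the petri dish, the bottle and the pink and orange discs are where they were. I hand it in.

```bash
python3 -c "
from rig import robot
print(robot.sign_off())"
```

```text
the job is handed in; nothing more can be done
None
```

The job is handed in: the clamp is shut in its catch, and the lid was unscrewed about 68° and lifted straight off. The gripper holds it level and still, about 25 mm above the jar's mouth.

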